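Clamp the culture dish on the shaker

ROBOT

A 7-joint arm with a two-finger parallel gripper is mounted at the origin on a cart in front of the work surface, level with it; the furniture and walls round the work are solid. World frame = base frame: x ahead of the robot, y to its left, z up, the work surface at z = 0. Lengths are in m, angles in degrees, forces in N, time in s.
With the tool pointing down it reaches from about 0.4 to 0.925 m from the base axis. Payload 5.6 kg.
Tool frame: the origin (TCP) lies at the very end of the fingers, on their centre line; the grasp point (between the pads) lies 19 mm behind it; y points along the fingers, z is the direction in which the jaws open and shut, and the axes are right-handed (so a half turn about y gives the same grasp; the last joint's range is limited). The gripper opens to 85 mm and grips with 20 to 120 N. Pads are 22 mm wide; open, the fingers measure 114 mm over their backs; the gripper's body (76 mm by 85 mm) begins 54 mm behind the grasp point. The pads swing forward as they close: fully open they stand 13 mm farther back than shut.
Start: joints at [-2.464, 26.786, -0.665, 91.828, 0.344, 61.387, -3.226], TCP at [0.65, -0, 0.231] pointing down, gripper open.
Joint ranges: [-144.91, 144.91], [-17.63, 115.5], [-89.93, 88.59], [15.96, 139.68], [-74.01, 254.01], [8.47, 105.57], [-167.45, 167.45]. Speed limits (degrees/s): [147.25, 147.25, 180, 180, 180, 180, 180].

INTERFACE

Orientations are given as a 3x3 rotation matrix whose columns are the frame's x, y, z axes.
In Python, from bench import ctrl gives the robot as it stands.
- The arm moves only by the tool apply_moves, never from a script. Its arguments are lists of equal length, an entry for each row: "claw": the closure, from 0 (fully open) to 1 (shut); "dp": the shift along the tool's x, y, z in cm, a list of three; "rot": the turn, a rotation vector about the tool's x, y, z in degrees, a list of three. A call has 1 to 5 rows; each row is the pose to reach, as a shift and turn from the pose commanded when the call began, along the tool's axes at that moment; what a row does not reach only later rows make up. A row lasts 1/12 s, in which the tool goes at most 41.7 mm and 7.16 degrees, less where a joint would pass 70% of its speed; a pose out of reach is approached as far as the arm can. A call with a gripper value outside its range is refused whole. The fingers move at their own pace and stop on an object; the grip force is fixed at half the most. Time passes only in rows, so rows that repeat a pose let the fingers close. It gives the time, the measured TCP pose, the force and the opening at its end, in the units of the state.
- ctrl.state(): the state, without advancing time (a new reading comes with each control period).
- ctrl.get_image(name): name is "scene" or "side" or "wrist"; returns the picture (384x512x3 uint8, red, green, blue); there is no depth.
- ctrl.camera_info(name): a dict with "K" (3x3 intrinsics, pixels), "distortion" ([k1, k2, p1, p2, k3] as OpenCV has them; the pictures are not rectified), "R" (3x3) and "t" (3): a world point X has camera coordinates R X + t. Camera axes: x right, y down, z forward; pixel columns grow to the right and rows downward; lengths in m; the calibration is good to about 2 mm. A picture is of the moment at which its call begins: read the wrist's pose just before it. camera_info takes no time and is no camera call; for the wrist camera it gives the pose at the moment of the call.
- ctrl.job_done(): hands the job in, once; it reports no verdict.
Trained networks look in the newest picture that a camera, given by its name, has taken for a name from the list of things; names that differ only in an ending like _2 or _b are one class to them, and where a whole thing is asked for, a point or a joint stands for the part that bears it (a point fixed in the world has none). Each returns a list of dicts, best first, with "confidence" (0 to 1); they miss things now and then, are a little off and sometimes report something else, mostly with a low value. They report only what shows in the picture. A call takes as long as a camera call.
- ctrl.find_in(camera, target): "pixel" ([row, column] in pixels, amid what is visible of it).
- ctrl.trace(camera, target): "mask" (384x512 bool, what is visible of it) and "pixel" ([row, column] in pixels, amid what is visible of it).
The state is a dict: "time": time; "joint_positions": joint angles; "dq": joint speeds; "joint_efforts": joint torques, N m; "tcp_pos": TCP position; "orientation": TCP orientation; "contact_force": force on the tool from outside, world axes, zero at the start; "moment": the same for the moment, N m; "opening": finger opening in m.
Only numpy, scipy, OpenCV 4.12 (cv2) and the standard library are available. Lean on these libraries where they do the work, as an engineer would, in place of code of your own. Each camera call takes 0.05 s, during which the arm holds its last target. There are 200 camera calls.

TASK

Get the culture dish ready for shaking: using only the fingertips, push it along its guide until it is fully home against both stop pins, then push the clamp's hand lever over, past the point where it resists, until it snaps down into lock with the rubber pad holding the dish. Do not grip, lift or tip the dish, leave the things standing round about where they are, and finish with the hand clear.

Things in the scene. Friction and masses are not known exactly. Their poses are not given: they have to be found in the camera images.
- dish_center (a point): The lidded round culture dish on the shaker platform, 60 mm in diameter, 15 mm high, about 20 g, loose. This point is its centre, half-way up (7.5 mm above the platform).
- culture_dish: The same dish; origin at the centre of its underside, z up.
- stage: The shaker: a white box with an aluminium platform on top, 250 mm (its x) by 156 mm (its y), fixed to the bench. Origin at the centre of its underside, on the worktop; z up, platform top at z = 50 mm. Its x axis is the way the dish must be pushed: first the guide, then two steel stop pins (8 mm thick, 10 mm high) at x = 56, y = +-22 mm, then the toggle clamp.
- nest_home (a point): Where the dish's centre lies when it touches both pins: x = 30 mm, y = 0 on the shaker, 7.5 mm above the platform.
- lever_pivot (a point): The axis of the clamp's hand lever, at x = 105, y = 0, z = 82 mm of the shaker; the axis runs along the shaker's y. It is held in a steel bracket 38 mm high between x = 70 and 122 mm.
- lever_press (a point): Point on the centreline of the hand lever, 85 mm from its pivot, in the middle of the grey grip's upper part. The grip is 20 mm wide (along the shaker's y) and 14 mm thick; the lever ends 110 mm from the pivot. Open, it stands nearly upright, and it is pushed on the face that looks toward the dish.
- lever (a joint): Angle of the hand lever: 0 open (leaning 0.087 rad from upright toward the dish), growing as it swings along the shaker's +x and down, 1.4 at the locked stop (0.26 rad above level). A spring resists up to the dead point at 1.0 rad (up to about 8 N at the grip), then throws the lever on to 1.4; let go before 1.0, it springs back. The clamp arm follows.
- spindle: Rubber pad (16 mm across) on a sprung spindle at the end of the steel clamp arm. Origin at the centre of its foot. Open, the arm stands raised on the dish side of the lever, its highest part 140 mm above the worktop, the pad over the far edge of the nest. Locked, the pad presses the lid 8 mm beyond the dish's centre.
- vial_a: Small vial, 21 mm across, 47 mm high, standing on the platform beside the nest; bystander. Origin at the centre of its underside.
- spare_dish: Another lidded dish, 60 x 15 mm, on the worktop; bystander.
- vial_b: Small vial, 21 x 47 mm, on the worktop; bystander.
- pen: Marker, 134 mm long, 12 mm thick, lying on the worktop; bystander.
- media: Bottle, 56 mm across, 107 mm high, on the worktop; bystander.
- small_bowl: Small white bowl, 46 mm across, 20 mm high, on the worktop; bystander.
- timer: Timer, 33 x 52 x 47 mm, standing on the worktop; bystander.
- guide_mid (a point): Middle of the guide, on the platform, at x = -35 mm of the shaker. Guide: two steel rails 5 mm high, 6 mm wide, inner faces at y = +-32.5 mm, from x = -95 to +25 mm. The dish starts between the rails, 40 to 65 mm short of home.

How it is judged:
By the outcome, as a careful person would: the job done as asked, in the order asked, and still so for the second after the job is handed in, with the robot touching nothing.
It also fails if it takes over 48 s, if anything falls off the work surface, if the arm or the gripper's body presses on something with over 40 N, if the wrist force passes 120 N, or if a joint passes its speed limit or range.

## Working session

There is one attempt and no reset: what is moved stays moved. The work goes in short steps, Python scripts to look and compute and a tool call to move; the robot and the scene stay as the last step left them, time stands still between calls to the robot, and variables do not carry over. Pictures are saved under pics/ and viewed, about 8 in all and at most 12, crops included, and the job is handed in when it is done.

Besides the shell and the picture viewer there is one more tool, called after "Request:" as name(argument=value, ...) on one line, values as JSON. apply_moves: Moves the arm, as the interface text tells. Its arguments: {"type":"object","properties":{"claw":{"type":"array"},"dp":{"type":"array"},"rot":{"type":"array"}},"required":["claw","dp","rot"]}

```bash
mkdir -p pics; python3 - <<'E'
from bench import ctrl
import cv2,numpy as np
s=ctrl.state();print(s['time'],s['tcp_pos'],np.round(s['orientation'],3).tolist(),s['opening'])
ims=[ctrl.get_image(n) for n in("scene","side")]
cv2.imwrite('pics/a.png',cv2.resize(np.hstack(ims)[:,:,::-1],(800,300),interpolation=cv2.INTER_AREA))
cv2.imwrite('pics/s.png',ims[0][:,:,::-1]);cv2.imwrite('pics/d.png',ims[1][:,:,::-1])
for n in("scene","side"):
    i=ctrl.camera_info(n);print(n,np.round(-np.array(i['R']).T@i['t'],3),np.round(i['K'],1).tolist())
    for t in("culture_dish","stage","lever_press","lever_pivot","spindle","vial_a"):
        print(t,[(np.round(d['pixel']).tolist(),round(d['confidence'],2)) for d in ctrl.find_in(n,t)[:3]])
print(ctrl.state()['time'])
E
```

```text
0.0 [ 6.49422101e-01 -7.45692523e-05  2.30327038e-01] [[-0.0, -0.002, 1.0], [-1.0, -0.0, -0.0], [0.0, -1.0, -0.002]] 0.08532846088768982
scene [ 0.034 -0.748  0.72 ] [[422.0, 0.0, 256.2], [0.0, 422.0, 189.8], [0.0, 0.0, 1.0]]
culture_dish [([200.0, 197.0], 0.82)]
stage [([206.0, 192.0], 0.74), ([274.0, 210.0], 0.33)]
lever_press [([159.0, 184.0], 0.69)]
lever_pivot [([207.0, 192.0], 0.79)]
spindle [([210.0, 192.0], 0.57)]
vial_a [([156.0, 184.0], 0.67), ([186.0, 210.0], 0.48)]
side [-0.012  0.961  0.625] [[449.9, 0.0, 259.2], [0.0, 449.9, 196.2], [0.0, 0.0, 1.0]]
culture_dish [([261.0, 257.0], 0.74), ([277.0, 248.0], 0.24)]
stage [([278.0, 248.0], 0.95)]
lever_press [([255.0, 226.0], 0.69), ([278.0, 248.0], 0.15)]
lever_pivot [([276.0, 248.0], 0.58), ([264.0, 219.0], 0.19)]
spindle []
vial_a [([253.0, 182.0], 0.5)]
0.7
```

View pics/a.png

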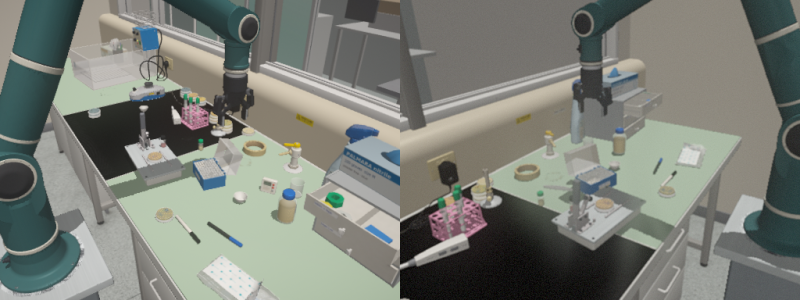

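The stage is on the black mat, at about (200,195) in the scene picture and (275,248) in the side picture. I'll enlarge both to pick out features.

```bash
python3 - <<'E'
import cv2,numpy as np
a=cv2.imread('pics/s.png')[125:235,145:245];b=cv2.imread('pics/d.png')[210:320,190:310]
f=lambda x,s:cv2.resize(x,None,fx=s,fy=s,interpolation=cv2.INTER_CUBIC)
A=f(a,3.6);B=f(b,3.6)
def grid(I,r0,c0):
    for k in range(0,200,20):
        if k*3.6<I.shape[0]: cv2.putText(I,str(r0+k),(0,int(k*3.6)+4),0,.35,(0,0,255),1)
        if k*3.6<I.shape[1]: cv2.putText(I,str(c0+k),(int(k*3.6)-8,10),0,.35,(255,0,255),1)
grid(A,125,145);grid(B,210,190)
cv2.imwrite('pics/b.png',np.hstack([A,B]))
E
```

```text
(no output)
```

View pics/b.png

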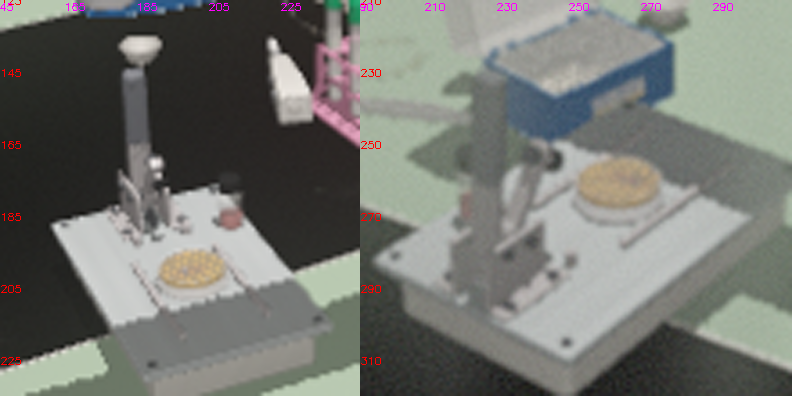

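```bash
cat > h.py <<'E'
from bench import ctrl
import cv2,numpy as np
from scipy.optimize import least_squares
def proj(n,X,i=None):
    i=i or ctrl.camera_info(n);R=np.array(i['R'])
    return cv2.projectPoints(np.array(X,float).reshape(-1,3),cv2.Rodrigues(R)[0],np.array(i['t'],float),np.array(i['K']),np.array(i['distortion']))[0][:,0]
def onplane(n,rc,z,i=None):
    i=i or ctrl.camera_info(n);R=np.array(i['R']);t=np.array(i['t'])
    u=cv2.undistortPoints(np.array([[rc[::-1]]],float),np.array(i['K']),np.array(i['distortion']))[0,0]
    d=R.T@[u[0],u[1],1];c=-R.T@t;return c+d*(z-c[2])/d[2]
def st2w(p,X):
    c,s=np.cos(p[2]),np.sin(p[2]);X=np.atleast_2d(X)
    return np.c_[p[0]+c*X[:,0]-s*X[:,1],p[1]+s*X[:,0]+c*X[:,1],X[:,2]]
def w2st(p,X):
    d=np.array(X,float)-[p[0],p[1],0];c,s=np.cos(p[2]),np.sin(p[2]);return np.array([c*d[0]+s*d[1],-s*d[0]+c*d[1],d[2]])
E
python3 - <<'E'
from h import *
C=lambda c:[c[0],c[1],.05]
S=[((187.8,159.4),(.125,.078)),((177.2,204.2),(.125,-.078)),((214.4,236.7),(-.125,-.078)),((229,186),(-.125,.078))]
D=[((282.8,194.2),(.125,-.078)),((309.4,248.3),(.125,.078)),((269.4,298.9),(-.125,.078))]
inf={n:ctrl.camera_info(n) for n in('scene','side')}
def res(p,Q=(('scene',S),('side',D))):
    return np.concatenate([(proj(n,st2w(p,[C(c) for _,c in L]),inf[n])-[(a[1],a[0]) for a,_ in L]).ravel() for n,L in Q])
for n,L in(('scene',S),('side',D)):
    for a,c in L: print(n,c,np.round(onplane(n,a,.05,inf[n]),3))
r=least_squares(res,[.75,.3,.5]);print(r.x,np.degrees(r.x[2]),np.round(r.fun,1))
p=r.x
for n,L in(('scene',S),('side',D)): print(least_squares(lambda q:res(q,((n,L),)),p).x)
print('dish st',w2st(p,onplane('scene',(200,198.6),.065,inf['scene'])),w2st(p,onplane('side',(260.5,261.5),.065,inf['side'])))
l=[.105-.085*np.sin(.087),0,.082+.085*np.cos(.087)]
print('lever',st2w(p,l),[proj(n,st2w(p,l),inf[n])[0,::-1] for n in inf])
np.save('p.npy',p)
E
```

```text
scene (0.125, 0.078) [0.399 0.357 0.05 ]
scene (0.125, -0.078) [0.547 0.341 0.05 ]
scene (-0.125, -0.078) [0.526 0.101 0.05 ]
scene (-0.125, 0.078) [0.377 0.115 0.05 ]
side (0.125, -0.078) [0.55  0.358 0.05 ]
side (0.125, 0.078) [0.4  0.37 0.05]
side (-0.125, 0.078) [0.381 0.193 0.05 ]
[0.46979406 0.2463721  1.49682352] 85.76167054712658 [ -1.8  -2.9  -0.8  -3.8   0.9  -3.8  -0.   -3.   -4.6   0.8  -2.3   1.6
  12.3 -13.4]
[0.46320848 0.23011276 1.47696104]
[0.47091543 0.25325672 1.53508036]
dish st [-0.04196913  0.00634314  0.065     ] [-0.02147794  0.00773929  0.065     ]
lever [[0.47700828 0.34371948 0.16667852]] [array([149.39789654, 180.81506257]), array([242.45823977, 222.54927327])]
```

```bash
python3 - <<'E'
from h import *
C=lambda c:[c[0],c[1],.05]
S=[((187.8,159.4),(.125,.078)),((177.2,204.2),(.125,-.078)),((214.4,236.7),(-.125,-.078)),((229,186),(-.125,.078))]
D=[((282.8,194.2),(.125,-.078)),((309.4,248.3),(.125,.078))]
inf={n:ctrl.camera_info(n) for n in('scene','side')}
def res(p):
    return np.concatenate([(proj(n,st2w(p,[C(c) for _,c in L]),inf[n])-[(a[1],a[0]) for a,_ in L]).ravel() for n,L in (('scene',S),('side',D))])
p=least_squares(res,[.46,.23,1.5]);print(p.x,np.round(p.fun,1));p=p.x
for n,a in(('scene',(200,198.6)),('side',(260.5,261.5))):
  X=onplane(n,a,.065,inf[n]);print('dish',X,w2st(p,X))
l=[.105-.085*np.sin(.087),0,.082+.085*np.cos(.087)]
print('lever',st2w(p,l),[proj(n,st2w(p,l),inf[n])[0,::-1] for n in inf])
np.save('p.npy',p)
E
```

```text
[0.46504512 0.23570198 1.47578174] [-1.3 -1.5  0.4 -2.1  0.9 -1.  -1.1 -0.5 -0.1 -1.7  1.1 -0.6]
dish [0.46036653 0.20498654 0.065     ] [-0.03102077  0.00174347  0.065     ]
dish [0.4604886  0.22552488 0.065     ] [-0.01056349  0.00357045  0.065     ]
lever [[0.47430596 0.33287602 0.16667852]] [array([150.92061954, 181.49158163]), array([240.48782142, 226.84071612])]
```

```bash
python3 - <<'E'
from h import *
s=ctrl.state();i=ctrl.camera_info('wrist');R=np.array(i['R']);T=np.array(s['orientation'])
print('cam in tool',T.T@(-R.T@i['t']-s['tcp_pos']),'axes(cols x,y,z in tool)',np.round(T.T@R.T,3).tolist(),np.round(i['K'],0).tolist())
E
```

```text
cam in tool [-0.06732275 -0.14273588  0.00062946] axes(cols x,y,z in tool) [[-0.001, 0.965, 0.263], [0.001, -0.263, 0.965], [1.0, 0.001, -0.0]] [[280.0, 0.0, 254.0], [0.0, 280.0, 191.0], [0.0, 0.0, 1.0]]
```

Request:
apply_moves(claw=[0.7,0.7,0.7,0.7,0.7], dp=[[-3,-2,-4],[-6,-4,-7],[-9,-6,-11],[-12,-8,-15],[-14,-9,-18]], rot=[[0,0,0],[0,0,0],[0,0,0],[0,0,0],[0,0,0]])

```text
time: 1.12
tcp_pos: [0.4973, 0.1206, 0.3102]
orientation: [[0.0, 0.001, 1.0], [-1.0, 0.0, 0.0], [-0.0, -1.0, 0.001]]
contact_force: [1.1, -0.5, 0.3]
opening: 0.0264
```

```bash
python3 - <<'E'
from h import *
ctrl.state()
i=ctrl.camera_info('wrist');im=ctrl.get_image('wrist');cv2.imwrite('pics/w1.png',im[:,:,::-1])
np.save('w1.npy',i,allow_pickle=True)
for t in("dish_center","culture_dish","stage","lever_press","lever_pivot","spindle","vial_a","nest_home"):
    print(t,[(np.round(d['pixel']).tolist(),round(d['confidence'],2)) for d in ctrl.find_in('wrist',t)[:2]])
s=ctrl.state();print(s['tcp_pos'])
p=np.load('p.npy')
print(proj('wrist',st2w(p,[[.125,.078,.05],[.125,-.078,.05],[-.125,.078,.05],[-.125,-.078,.05]]),i)[:,::-1].round())
E
```

```text
dish_center [([88.0, 229.0], 0.82)]
culture_dish [([89.0, 230.0], 0.7)]
stage [([66.0, 234.0], 0.7)]
lever_press []
lever_pivot [([70.0, 234.0], 0.82)]
spindle []
vial_a [([73.0, 385.0], 0.89), ([37.0, 282.0], 0.77)]
nest_home [([71.0, 227.0], 0.9)]
[0.49913435 0.11837943 0.30837266]
[[-29. 176.]
 [-17. 298.]
 [164. 170.]
 [174. 276.]]
```

View pics/w1.png

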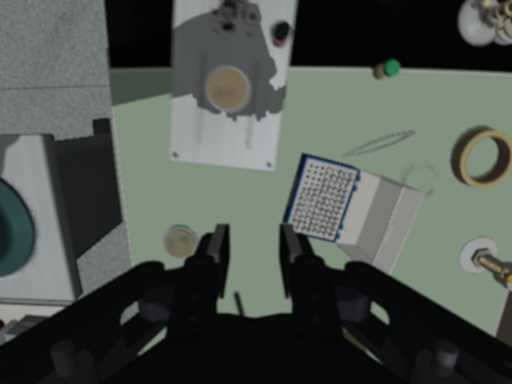

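The wrist view shows the dish at about (88,228), the near platform corners at about (161,170) and (170,275), and the vial at (33,281). The predictions agree to within about 5 mm. I'll move forward for a full view.

Request:
apply_moves(claw=[0.7,0.7,0.7], dp=[[-3,0,-1],[-6,0,-2],[-8,0,-3]], rot=[[0,0,0],[0,0,0],[0,0,0]])

```text
time: 1.82
tcp_pos: [0.4685, 0.2012, 0.3085]
orientation: [[-0.001, -0.001, 1.0], [-1.0, 0.001, -0.001], [-0.001, -1.0, -0.001]]
contact_force: [-0.6, 0.2, -0.5]
opening: 0.0256
```

```bash
python3 - <<'E'
from h import *
ctrl.state()
i=ctrl.camera_info('wrist');im=ctrl.get_image('wrist')
np.save('w2.npy',i,allow_pickle=True);cv2.imwrite('pics/w2.png',im[:,:,::-1])
cv2.imwrite('pics/w2c.png',cv2.resize(im[0:270,120:380,::-1],None,fx=2.2,fy=2.2,interpolation=cv2.INTER_CUBIC))
for t in("dish_center","lever_press","lever_pivot","spindle","vial_a","nest_home"):
    print(t,[(np.round(d['pixel'],1).tolist(),round(d['confidence'],2)) for d in ctrl.find_in('wrist',t)[:2]])
s=ctrl.state();print(s['tcp_pos'])
E
```

```text
dish_center [([150.4, 251.6], 0.59)]
lever_press [([44.3, 261.9], 0.83)]
lever_pivot [([124.2, 252.9], 0.77)]
spindle [([103.9, 253.9], 0.55)]
vial_a [([103.2, 303.3], 0.7), ([129.7, 400.3], 0.53)]
nest_home [([123.1, 253.2], 0.82)]
[0.46940908 0.19793354 0.30888282]
```

View pics/w2c.png

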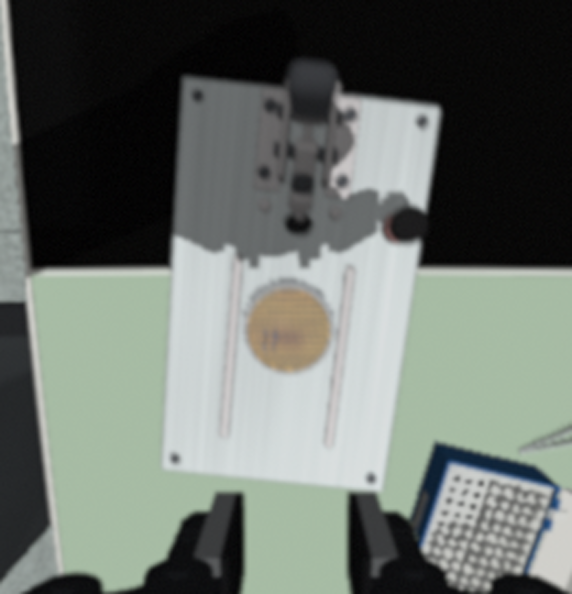

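All four platform corners show in the crop at (183,75), (441,106), (381,491) and (163,470). The dish is at (288,330), between the rails, and the vial is at (405,223).

```bash
python3 - <<'E'
from h import *
i=np.load('w2.npy',allow_pickle=True).item()
px=lambda x,y:[(x+.5)/2.2-.5+120,(y+.5)/2.2-.5]
P=np.array([px(183,75),px(441,106),px(381,491),px(163,470)])
X=[[.125,.078,.05],[.125,-.078,.05],[-.125,-.078,.05],[-.125,.078,.05]]
r=least_squares(lambda p:(proj('',st2w(p,X),i)-P).ravel(),np.load('p.npy'));p=r.x
print(p,np.degrees(p[2]),r.fun.round(1));np.save('p.npy',p)
f=lambda x,y,z:np.round(w2st(p,onplane('',px(x,y)[::-1],z,i)),4)
print('dish lid',f(288,330,.065),'vial top',f(407,223,.097),'rails ends',f(225,436,.055),f(329,447,.055),f(350,268,.055),f(236,249,.055),'lever end',f(311,75,.19))
u={'lever_start':[.105-.085*np.sin(.087),0,.1667],'home':[.03,0,.0575],'push0':[-.075,0,.058]}
for k in u: print(k,st2w(p,u[k]).round(4))
E
```

```text
[0.46569319 0.23962976 1.46502407] 83.93969621688774 [-0.1  0.2  0.3 -0.4  1.1  0.6 -1.2 -0.1]
dish lid [-0.0179 -0.0001  0.065 ] vial top [ 0.0518 -0.0594  0.097 ] rails ends [-0.0943  0.0347  0.055 ] [-0.0946 -0.0357  0.055 ] [ 0.0236 -0.0348  0.055 ] [0.0276 0.0373 0.055 ] lever end [0.0967 0.0011 0.19  ]
lever_start [[0.476  0.3367 0.1667]]
home [[0.4689 0.2695 0.0575]]
push0 [[0.4578 0.165  0.058 ]]
```

```bash
cat >> h.py <<'E'
from scipy.spatial.transform import Rotation as Ro
def plan(x,y,z,tilt,quiet=False):
    "dp cm, rotvec deg from present pose to stage pose (m), hand leaning back by tilt deg"
    p=np.load('p.npy');s=ctrl.state();T=np.array(s['orientation']);a=np.radians(tilt)
    ex=np.array([np.cos(p[2]),np.sin(p[2]),0]);ez=np.array([0,0,1.])
    ty=np.sin(a)*ex-np.cos(a)*ez;tx=-(np.cos(a)*ex+np.sin(a)*ez);G=np.c_[tx,ty,np.cross(tx,ty)]
    print('t',round(s['time'],2),'now st mm',(w2st(p,s['tcp_pos'])*1000).round(1),'F',np.round(s['contact_force'],1),
      'dp',(T.T@(st2w(p,[x,y,z])[0]-s['tcp_pos'])*100).round(2),'rot',np.degrees(Ro.from_matrix(T.T@G).as_rotvec()).round(2))
E
python3 -c "
from h import *
plan(-.08,0,.12,15);plan(-.08,0,.055,15)"
```

```text
t 2.17 now st mm [-41.1  -8.1 308.9] F [ 0.3 -0.3  0.8] dp [ 3.78 18.89 -1.2 ] rot [ 0.79  5.86 15.03]
t 2.17 now st mm [-41.1  -8.1 308.9] F [ 0.3 -0.3  0.8] dp [ 3.77 25.39 -1.2 ] rot [ 0.79  5.86 15.03]
```

Request:
apply_moves(claw=[0.85,0.85,0.85,0.85,0.85], dp=[[1,4,-0.3],[2,8,-0.6],[3,12,-0.9],[3.8,15.5,-1.2],[3.8,18.9,-1.2]], rot=[[0.2,1.5,4],[0.4,3,8],[0.6,4.5,12],[0.8,5.9,15],[0.8,5.9,15]])

```text
time: 2.58
tcp_pos: [0.4561, 0.1557, 0.118]
orientation: [[-0.11, 0.029, 0.994], [-0.96, 0.256, -0.113], [-0.258, -0.966, -0.001]]
contact_force: [1.2, -0.7, -0.5]
opening: 0.013
```

```bash
python3 -c "
from h import *
plan(-.08,0,.055,15)"
```

```text
t 2.58 now st mm [-84.4   0.7 118. ] F [ 1.2 -0.7 -0.5] dp [1.19 6.2  0.07] rot [-0.09 -0.44  0.06]
```

Request:
apply_moves(claw=[0.85,0.85,0.85,0.85], dp=[[0.5,3,0],[1,5,0],[1.2,6,0],[1.2,6.1,0]], rot=[[0,-0.4,0],[0,-0.4,0],[0,-0.4,0],[0,-0.4,0]])

```text
time: 2.92
tcp_pos: [0.4562, 0.1645, 0.0562]
orientation: [[-0.096, 0.024, 0.995], [-0.961, 0.257, -0.099], [-0.258, -0.966, -0.002]]
contact_force: [0.3, 0.2, 0.5]
opening: 0.0131
```

```bash
python3 -c "
from h import *
im=ctrl.get_image('wrist');cv2.imwrite('pics/w3.png',im[:,:,::-1])
plan(-.01,0,.055,15)"
```

```text
t 2.97 now st mm [-75.1   0.7  57.5] F [ 0.4 -0.2 -1.2] dp [-6.23  1.93  0.12] rot [0.08 0.42 0.02]
```

View pics/w3.png

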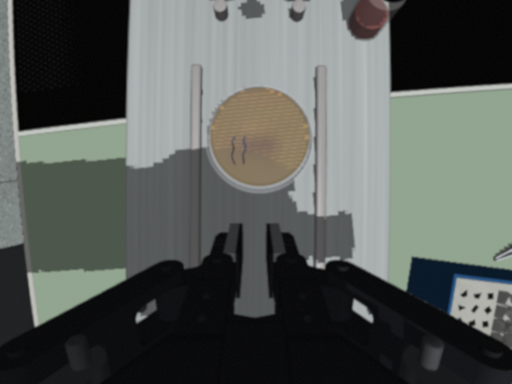

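The fingertips are centred between the rails behind the dish. The two pins show at (8,221) and (8,298). I'll push gently now.

Request:
apply_moves(claw=[0.85,0.85,0.85,0.85,0.85], dp=[[-0.7,0.25,0],[-1.3,0.4,0],[-1.7,0.5,0],[-2.1,0.6,0],[-2.5,0.7,0]], rot=[[0,0.2,0],[0,0.4,0],[0,0.4,0],[0,0.4,0],[0,0.4,0]])

```text
time: 3.38
tcp_pos: [0.46, 0.1924, 0.0587]
orientation: [[-0.099, 0.029, 0.995], [-0.961, 0.258, -0.103], [-0.259, -0.966, 0.002]]
contact_force: [0.1, 0.5, 0.1]
opening: 0.0127
```

Request:
apply_moves(claw=[0.85,0.85,0.85,0.85,0.85], dp=[[-0.5,0.13,0],[-1.0,0.26,0],[-1.5,0.39,0],[-2.0,0.52,0],[-2.5,0.65,0]], rot=[[0,0,0],[0,0,0],[0,0,0],[0,0,0],[0,0,0]])

```text
time: 3.8
tcp_pos: [0.4623, 0.2178, 0.0581]
orientation: [[-0.1, 0.027, 0.995], [-0.961, 0.258, -0.103], [-0.259, -0.966, 0.0]]
contact_force: [-0.1, -0.5, 0.9]
opening: 0.0129
```

```bash
python3 -c "
from h import *
im=ctrl.get_image('wrist');cv2.imwrite('pics/w4.png',im[:,:,::-1])
plan(-.01,0,.056,15)"
```

```text
t 3.85 now st mm [-20.9   1.2  58.2] F [-0.6  0.8  0.2] dp [-1.    0.5   0.12] rot [ 0.02  0.2  -0.05]
```

View pics/w4.png

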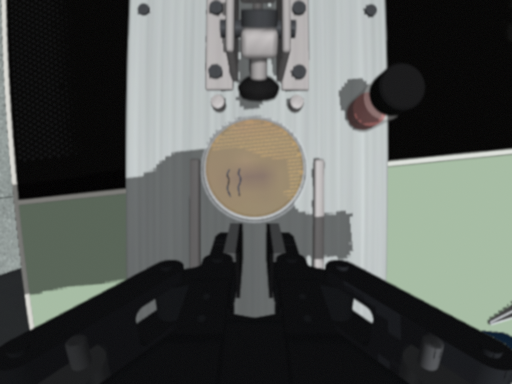

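The dish is about 1 cm short of the pins at (103,218) and (103,297). I'll push on slowly and watch the force.

Request:
apply_moves(claw=[0.85,0.85,0.85,0.85], dp=[[-0.25,0.12,0],[-0.5,0.2,0],[-0.75,0.3,0],[-0.85,0.35,0]], rot=[[0,0,0],[0,0,0],[0,0,0],[0,0,0]])

```text
time: 4.18
tcp_pos: [0.4632, 0.2266, 0.0568]
orientation: [[-0.1, 0.027, 0.995], [-0.961, 0.258, -0.103], [-0.259, -0.966, 0.0]]
contact_force: [0.0, -0.0, 0.8]
opening: 0.0128
```

Request:
apply_moves(claw=[0.85,0.85,0.85], dp=[[-0.1,0.03,0],[-0.2,0.05,0],[-0.2,0.05,0]], rot=[[0,0,0],[0,0,0],[0,0,0]])

```text
time: 4.43
tcp_pos: [0.4637, 0.2279, 0.0569]
orientation: [[-0.1, 0.028, 0.995], [-0.961, 0.257, -0.104], [-0.259, -0.966, 0.001]]
contact_force: [1.2, -1.1, 0.5]
opening: 0.0128
```

```bash
python3 -c "
from h import *
plan(-.01,0,.056,15)
i=ctrl.camera_info('wrist');im=ctrl.get_image('wrist');cv2.imwrite('pics/w5.png',im[:,:,::-1])
m=ctrl.trace('wrist','culture_dish')[0];print(m['pixel'],m['confidence'])
p=np.load('p.npy');print(w2st(p,onplane('',m['pixel'],.062,i)),proj('',st2w(p,[.03,0,.062]),i))
plan(-.01,0,.056,15)
"
```

```text
t 4.43 now st mm [-11.9   0.8  56.9] F [ 1.2 -1.1  0.5] dp [-0.16  0.13  0.08] rot [-0.02  0.1   0.01]
[171.4, 253.1] 0.56
[0.02591999 0.0009015  0.062     ] [[254.80054902 163.78834375]]
t 4.53 now st mm [-11.9   0.9  56.9] F [ 1.2 -1.8  0.3] dp [-0.16  0.14  0.09] rot [-0.01  0.09  0.01]
```

Request:
apply_moves(claw=[0.85,0.85,0.85,0.85], dp=[[-0.1,0.03,0],[-0.2,0.05,0],[-0.2,0.05,0],[-0.2,0.05,0]], rot=[[0,0,0],[0,0,0],[0,0,0],[0,0,0]])

```text
time: 4.87
tcp_pos: [0.4643, 0.2286, 0.0568]
orientation: [[-0.102, 0.028, 0.994], [-0.961, 0.256, -0.105], [-0.258, -0.966, 0.001]]
contact_force: [1.3, -7.2, 0.5]
opening: 0.0125
```

Request:
apply_moves(claw=[0.85,0.85,0.85,0.85], dp=[[-0.1,0.03,0],[-0.2,0.05,0],[-0.2,0.05,0],[-0.2,0.05,0]], rot=[[0,0,0],[0,0,0],[0,0,0],[0,0,0]])

```text
time: 5.2
tcp_pos: [0.4647, 0.229, 0.0567]
orientation: [[-0.103, 0.029, 0.994], [-0.961, 0.255, -0.107], [-0.256, -0.967, 0.001]]
contact_force: [0.1, -11.5, 4.1]
opening: 0.0127
```

```bash
python3 -c "
from h import *
im=ctrl.get_image('wrist');cv2.imwrite('pics/w6.png',cv2.resize(im[40:260,150:370,::-1],None,fx=2.5,fy=2.5,interpolation=cv2.INTER_CUBIC))
plan(-.01,0,.056,15)
"
```

```text
t 5.25 now st mm [-10.6  -0.2  56.7] F [  0.5 -11.    3.7] dp [-0.04  0.08 -0.02] rot [-0.09 -0.05  0.16]
```

View pics/w6.png

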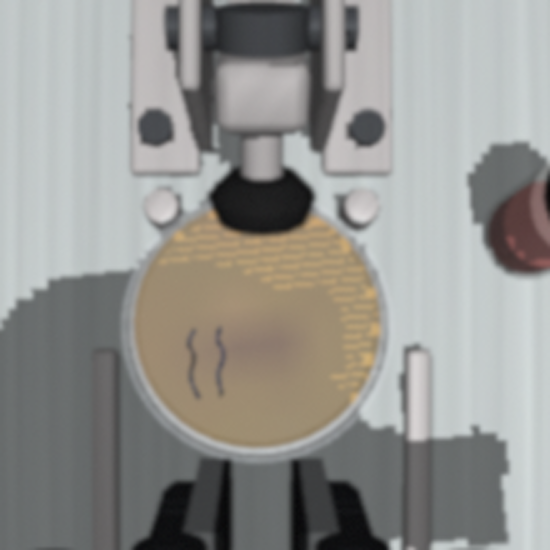

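The dish sits against both pins, which are at crop (161,208) and (361,208), and the tool reads 11 N of resistance. Next I back off, rise, and close the fingers.

Request:
apply_moves(claw=[0.85,0.85,0.85,0.85,1], dp=[[0.6,-0.15,0],[1.5,-0.4,0],[3,-0.8,0],[4.5,-4,0],[5.5,-8,0]], rot=[[0,0,0],[0,0,0],[0,0,0],[0,0,0],[0,0,0]])

```text
time: 5.67
tcp_pos: [0.4532, 0.1579, 0.1181]
orientation: [[-0.101, 0.019, 0.995], [-0.961, 0.257, -0.102], [-0.258, -0.966, -0.007]]
contact_force: [1.4, -0.4, 0.6]
opening: 0.0018
```

```bash
python3 -c "
from h import *
plan(0,0,.23,15);plan(.05,0,.23,15)
i=ctrl.camera_info('wrist');im=ctrl.get_image('wrist');cv2.imwrite('pics/w7.png',im[:,:,::-1])
m=ctrl.trace('wrist','culture_dish')[0];p=np.load('p.npy');print(m['pixel'],m['confidence'],w2st(p,onplane('',m['pixel'],.064,i)))
"
```

```text
t 5.67 now st mm [-82.6   3.8 118.1] F [ 1.4 -0.4  0.6] dp [-10.87  -8.69   0.33] rot [0.44 0.08 0.07]
t 5.67 now st mm [-82.6   3.8 118.1] F [ 1.4 -0.4  0.6] dp [-15.7   -7.4    0.35] rot [0.44 0.08 0.07]
[83.1, 259.1] 0.9 [0.025366   0.00040895 0.064     ]
```

```bash
python3 -c "
from h import *
i=ctrl.camera_info('wrist');ctrl.get_image('wrist')
m=ctrl.trace('wrist','culture_dish')[0]['mask'];p=np.load('p.npy')
c=max(cv2.findContours(m.astype(np.uint8),0,cv2.CHAIN_APPROX_NONE)[0],key=len)[:,0]
q=np.array([w2st(p,onplane('',k[::-1],.060,i))[:2] for k in c])
r=least_squares(lambda v:np.hypot(q[:,0]-v[0],q[:,1]-v[1])-v[2],[.03,0,.03],loss='soft_l1',f_scale=.0007)
print(r.x,q.min(0),q.max(0))
"
```

```text
[0.0265349  0.00037438 0.02985632] [-0.00361673 -0.02861131] [0.05800229 0.02978008]
```

View pics/w7.png

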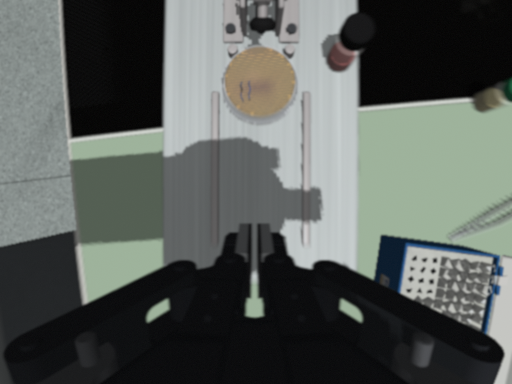

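```bash
python3 -c "
from h import *
i=ctrl.camera_info('wrist');p=np.load('p.npy')
for a in((52,232.5),(52,288.5)):print(w2st(p,onplane('',a,.060,i)))
print(proj('',st2w(p,[[.056,.022,.06],[.056,-.022,.06],[.03,0,.065],[0,0,.065],[0,0,.05],[.026,0,.065]]),i)[:,::-1])
im=cv2.imread('pics/w7.png');cv2.imwrite('pics/w7c.png',cv2.resize(im[20:140,200:320],None,fx=5,fy=5,interpolation=cv2.INTER_CUBIC))
"
```

```text
[0.0543193 0.016885  0.06     ]
[ 0.05450946 -0.02688737  0.06      ]
[[ 49.91726571 225.97299838]
 [ 50.08577409 282.25261881]
 [ 80.11906803 254.06595318]
 [119.30259936 253.98643639]
 [123.94932383 253.95075403]
 [ 85.30988051 254.05539526]]
```

View pics/w7c.png

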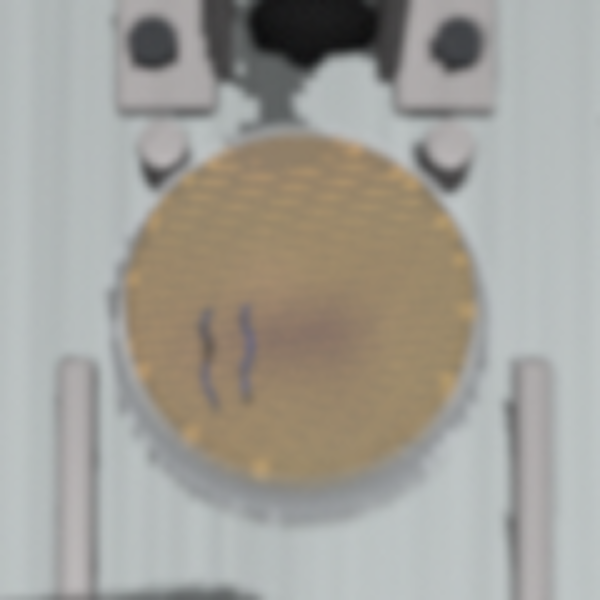

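```bash
python3 -c "
from h import *
i=ctrl.camera_info('wrist');im=ctrl.get_image('wrist')[:,:,::-1].copy();p=np.load('p.npy')
r0,c0,f=20,195,5
A=cv2.resize(im[r0:r0+120,c0:c0+120],None,fx=f,fy=f,interpolation=cv2.INTER_CUBIC)
t=np.linspace(0,2*np.pi,73)
def circ(x,y,z,r,col):
    q=proj('',st2w(p,np.c_[x+r*np.cos(t),y+r*np.sin(t),0*t+z]),i);q=(q-[c0,r0]+.5)*f-.5
    cv2.polylines(A,[q.round().astype(int)],True,col,1)
circ(.056,.022,.06,.004,(0,0,255));circ(.056,-.022,.06,.004,(0,0,255));circ(.03,0,.065,.03,(255,0,0));circ(.03,0,.05,.029,(0,255,0))
cv2.imwrite('pics/w8.png',A)
plan(-.06,0,.056,15)
"
```

```text
t 5.92 now st mm [-80.9   1.3 120.1] F [-0.2  0.5 -0.5] dp [-0.35  6.73  0.13] rot [ 0.01  0.15 -0.04]
```

View pics/w8.png

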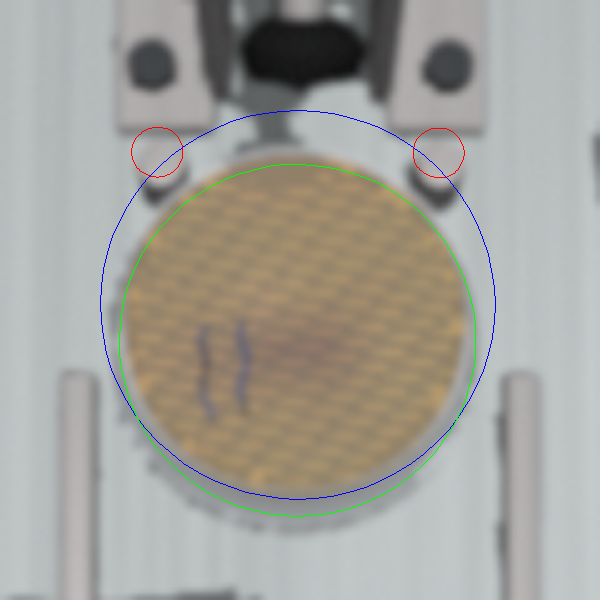

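The pins sit at (160,162) and (440,162) in the overlay crop. The dish is within about 1 mm of home, but may be about 0.5 mm off sideways, so it might be touching only one pin. I'll re-seat it with the fingers shut, so that a single contact point lets it centre itself.

Request:
apply_moves(claw=[1,1,1,1,1], dp=[[-0.2,3.3,0.1],[-0.35,6,0.1],[-0.35,6.7,0.1],[-1.8,7.1,0.1],[-3.3,7.5,0.1]], rot=[[0,0,0],[0,0,0],[0,0,0],[0,0,0],[0,0,0]])

```text
time: 6.33
tcp_pos: [0.4612, 0.2097, 0.0545]
orientation: [[-0.102, 0.023, 0.995], [-0.961, 0.257, -0.104], [-0.258, -0.966, -0.004]]
contact_force: [-0.1, -0.3, 0.2]
opening: 0.0001
```

```bash
python3 -c "
from h import *
plan(-.014,0,.056,15)"
```

```text
t 6.33 now st mm [-30.2   1.4  54.5] F [-0.1 -0.3  0.2] dp [-1.6   0.27  0.14] rot [0.23 0.02 0.07]
```

Request:
apply_moves(claw=[1,1,1,1,1], dp=[[-0.5,0.05,0.1],[-1,0.15,0.14],[-1.4,0.25,0.14],[-1.7,0.35,0.14],[-1.9,0.4,0.14]], rot=[[0,0,0],[0,0,0],[0,0,0],[0,0,0],[0,0,0]])

```text
time: 6.75
tcp_pos: [0.4663, 0.2278, 0.0571]
orientation: [[-0.101, 0.028, 0.995], [-0.961, 0.256, -0.104], [-0.258, -0.966, 0.001]]
contact_force: [0.2, -7.7, 3.1]
opening: 0.0001
```

Request:
apply_moves(claw=[1,1,1,1,1], dp=[[-0.1,0.03,0],[-0.2,0.05,0],[-0.3,0.08,0],[-0.4,0.1,0],[-0.4,0.1,0]], rot=[[0,0,0],[0,0,0],[0,0,0],[0,0,0],[0,0,0]])

```text
time: 7.17
tcp_pos: [0.4675, 0.2284, 0.057]
orientation: [[-0.104, 0.029, 0.994], [-0.961, 0.254, -0.108], [-0.255, -0.967, 0.002]]
contact_force: [0.8, -12.1, 6.0]
opening: 0.0001
```

```bash
python3 -c "
from h import *
plan(-.014,0,.056,15)"
```

```text
t 7.17 now st mm [-11.  -3.  57.] F [  0.8 -12.1   6. ] dp [ 0.32  0.02 -0.3 ] rot [-0.12 -0.12  0.22]
```

Request:
apply_moves(claw=[1,1,1,1,1], dp=[[0.8,-0.2,0],[2,-0.5,-0.2],[3.5,-2.5,-0.3],[3.5,-6.5,-0.3],[2.8,-10.5,-0.3]], rot=[[0,0,0],[0,0,0],[0,0,0],[0,0,0],[0,0,0]])

```text
time: 7.58
tcp_pos: [0.4558, 0.1767, 0.1507]
orientation: [[-0.104, 0.022, 0.994], [-0.961, 0.256, -0.107], [-0.257, -0.966, -0.005]]
contact_force: [2.2, 0.4, 0.1]
opening: 0.0001
```

```bash
python3 -c "
from h import *
i=ctrl.camera_info('wrist');im=ctrl.get_image('wrist')[:,:,::-1];cv2.imwrite('pics/w9.png',im)
p=np.load('p.npy')
print('pins pred',proj('',st2w(p,[[.056,.022,.06],[.056,-.022,.06],[.03,0,.065]]),i)[:,::-1])
m=ctrl.trace('wrist','culture_dish')[0]['mask']
c=max(cv2.findContours(m.astype(np.uint8),0,cv2.CHAIN_APPROX_NONE)[0],key=len)[:,0]
q=np.array([w2st(p,onplane('',k[::-1],.060,i))[:2] for k in c])
r=least_squares(lambda v:np.hypot(q[:,0]-v[0],q[:,1]-v[1])-v[2],[.03,0,.03],loss='soft_l1',f_scale=.0007);print(r.x)
plan(0,0,.22,15);plan(.06,0,.22,15)"
```

```text
pins pred [[ 85.58336988 232.80427113]
 [ 85.49244878 282.66108334]
 [113.2120046  257.78716453]]
[ 0.02743062 -0.0006661   0.02880413]
t 7.68 now st mm [-60.6  -2.2 157.2] F [-0.2 -0.1  0.4] dp [-7.49 -4.47 -0.16] rot [-0.61  0.13 -0.21]
t 7.68 now st mm [-60.6  -2.2 157.2] F [-0.2 -0.1  0.4] dp [-13.28  -2.9   -0.16] rot [-0.61  0.13 -0.21]
```

Request:
apply_moves(claw=[1,1,1,1,1], dp=[[-1.5,-3.5,-0.1],[-5,-5.5,-0.2],[-9,-4.4,-0.2],[-12.5,-3.4,-0.2],[-12.8,-3,-0.2]], rot=[[0,0,0],[0,0,0],[0,0,0],[0,0,0],[0,0,0]])

```text
time: 8.1
tcp_pos: [0.4668, 0.3021, 0.2152]
orientation: [[-0.092, 0.028, 0.995], [-0.96, 0.262, -0.096], [-0.264, -0.965, 0.002]]
contact_force: [0.4, 1.1, 1.1]
opening: 0.0
```

```bash
python3 -c "
from h import *
plan(.06,0,.161,15)
i=ctrl.camera_info('wrist');im=ctrl.get_image('wrist')[:,:,::-1];cv2.imwrite('pics/w10.png',im)"
```

```text
t 8.1 now st mm [ 62.2   5.5 215.2] F [0.4 1.1 1.1] dp [1.65 5.16 0.54] rot [ 0.02  0.58 -0.3 ]
```

View pics/w10.png

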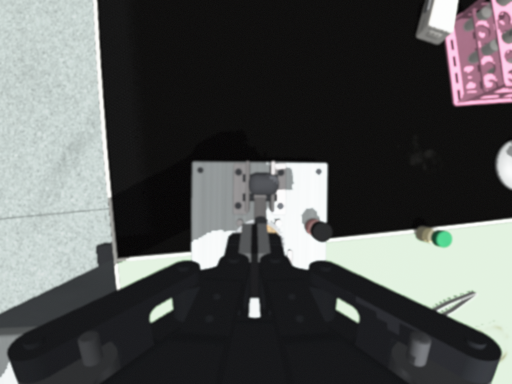

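The hand is on the dish side of the lever, whose end is at (183,262), and the swing path is clear. I'll descend, correcting the 5 mm sideways error.

Request:
apply_moves(claw=[1,1,1,1], dp=[[0.8,1.5,0.4],[1.4,3.5,0.5],[1.6,5,0.5],[1.6,5.1,0.5]], rot=[[0,0.5,0],[0,0.5,0],[0,0.5,0],[0,0.5,0]])

```text
time: 8.48
tcp_pos: [0.4703, 0.2898, 0.1566]
orientation: [[-0.111, 0.021, 0.994], [-0.961, 0.254, -0.113], [-0.255, -0.967, -0.008]]
contact_force: [-0.4, -0.2, -0.3]
opening: 0.0001
```

```bash
python3 -c "
from h import *
for th in (0,.2,.4,.6,.8,1,1.1,1.2,1.3):
    f=th-.087;a=np.radians(15)
    x=.105+.085*np.sin(f)-.007*np.cos(f)-.011*np.cos(a);z=.082+.085*np.cos(f)+.007*np.sin(f)-.011*np.sin(a)
    print(th,round(x,4),round(z,4),end=' ');plan(x,0,z,15)"
```

```text
0 0.08 0.1632 t 8.48 now st mm [ 50.4   0.7 156.6] F [-0.4 -0.2 -0.3] dp [-3.04  0.11  0.04] rot [ 0.32 -0.52  0.22]
0.2 0.097 0.1644 t 8.48 now st mm [ 50.4   0.7 156.6] F [-0.4 -0.2 -0.3] dp [-4.71  0.43  0.03] rot [ 0.32 -0.52  0.22]
0.4 0.1139 0.1622 t 8.48 now st mm [ 50.4   0.7 156.6] F [-0.4 -0.2 -0.3] dp [-6.28  1.08  0.02] rot [ 0.32 -0.52  0.22]
0.6 0.13 0.1566 t 8.48 now st mm [ 50.4   0.7 156.6] F [-0.4 -0.2 -0.3] dp [-7.7   2.02  0.01] rot [ 0.32 -0.52  0.22]
0.8 0.1447 0.148 t 8.48 now st mm [ 50.4   0.7 156.6] F [-0.4 -0.2 -0.3] dp [-8.9   3.23  0.01] rot [ 0.32 -0.52  0.22]
1 0.1574 0.1367 t 8.48 now st mm [ 50.4   0.7 156.6] F [-0.4 -0.2 -0.3] dp [-9.84  4.66  0.01] rot [ 0.32 -0.52  0.22]
1.1 0.1628 0.1301 t 8.48 now st mm [ 50.4   0.7 156.6] F [-0.4 -0.2 -0.3] dp [-1.019e+01  5.430e+00  1.000e-02] rot [ 0.32 -0.52  0.22]
1.2 0.1675 0.123 t 8.48 now st mm [ 50.4   0.7 156.6] F [-0.4 -0.2 -0.3] dp [-1.047e+01  6.240e+00  1.000e-02] rot [ 0.32 -0.52  0.22]
1.3 0.1715 0.1155 t 8.48 now st mm [ 50.4   0.7 156.6] F [-0.4 -0.2 -0.3] dp [-1.067e+01  7.070e+00  1.000e-02] rot [ 0.32 -0.52  0.22]
```

Request:
apply_moves(claw=[1,1,1,1,1], dp=[[-1.3,0.0,0],[-2.4,0.1,0],[-3.3,0.2,0],[-4,0.3,0],[-4.7,0.45,0]], rot=[[0,0,0],[0,0,0],[0,0,0],[0,0,0],[0,0,0]])

```text
time: 8.9
tcp_pos: [0.4777, 0.3369, 0.1675]
orientation: [[-0.109, 0.026, 0.994], [-0.96, 0.255, -0.113], [-0.256, -0.967, -0.002]]
contact_force: [1.1, -7.1, -3.9]
opening: 0.0001
```

```bash
python3 -c "
from h import *
for th in (.2,.4,.6,.8,1,1.2):
    f=th-.087;a=np.radians(15)
    x=.105+.085*np.sin(f)-.007*np.cos(f)-.011*np.cos(a);z=.082+.085*np.cos(f)+.007*np.sin(f)-.011*np.sin(a)
    print(th,end=' ');plan(x,0,z,15)"
```

```text
0.2 t 8.9 now st mm [ 98.   -1.7 167.5] F [ 1.1 -7.1 -3.9] dp [ 0.17  0.27 -0.17] rot [ 0.03 -0.42  0.16]
0.4 t 8.9 now st mm [ 98.   -1.7 167.5] F [ 1.1 -7.1 -3.9] dp [-1.4   0.92 -0.18] rot [ 0.03 -0.42  0.16]
0.6 t 8.9 now st mm [ 98.   -1.7 167.5] F [ 1.1 -7.1 -3.9] dp [-2.82  1.87 -0.19] rot [ 0.03 -0.42  0.16]
0.8 t 8.9 now st mm [ 98.   -1.7 167.5] F [ 1.1 -7.1 -3.9] dp [-4.02  3.08 -0.2 ] rot [ 0.03 -0.42  0.16]
1 t 8.9 now st mm [ 98.   -1.7 167.5] F [ 1.1 -7.1 -3.9] dp [-4.95  4.5  -0.2 ] rot [ 0.03 -0.42  0.16]
1.2 t 8.9 now st mm [ 98.   -1.7 167.5] F [ 1.1 -7.1 -3.9] dp [-5.58  6.08 -0.21] rot [ 0.03 -0.42  0.16]
```

The lever is giving, with about 7 N on the tool. I'll follow the arc, with a little overtravel for compliance.

Request:
apply_moves(claw=[1,1,1,1,1], dp=[[-0.8,0.5,0],[-1.6,1,0],[-2.4,1.5,-0.1],[-3.1,2.1,-0.1],[-3.8,2.7,-0.1]], rot=[[0,0,0],[0,0,0],[0,0,0],[0,0,0],[0,0,0]])

```text
time: 9.32
tcp_pos: [0.4827, 0.3812, 0.1525]
orientation: [[-0.109, 0.029, 0.994], [-0.96, 0.257, -0.113], [-0.258, -0.966, -0.0]]
contact_force: [1.3, -6.2, 1.5]
opening: -0.0003
```

```bash
python3 -c "
from h import *
for th in (.6,.8,1,1.1,1.2,1.3):
    f=th-.087;a=np.radians(15)
    x=.105+.085*np.sin(f)-.007*np.cos(f)-.011*np.cos(a);z=.082+.085*np.cos(f)+.007*np.sin(f)-.011*np.sin(a)
    print(th,end=' ');plan(x,0,z,15)"
```

```text
0.6 t 9.32 now st mm [142.6  -1.9 152.5] F [ 1.3 -6.2  1.5] dp [ 1.11 -0.72 -0.18] rot [-0.1  -0.42  0.03]
0.8 t 9.32 now st mm [142.6  -1.9 152.5] F [ 1.3 -6.2  1.5] dp [-0.08  0.49 -0.19] rot [-0.1  -0.42  0.03]
1 t 9.32 now st mm [142.6  -1.9 152.5] F [ 1.3 -6.2  1.5] dp [-1.02  1.91 -0.2 ] rot [-0.1  -0.42  0.03]
1.1 t 9.32 now st mm [142.6  -1.9 152.5] F [ 1.3 -6.2  1.5] dp [-1.37  2.69 -0.21] rot [-0.1  -0.42  0.03]
1.2 t 9.32 now st mm [142.6  -1.9 152.5] F [ 1.3 -6.2  1.5] dp [-1.65  3.5  -0.21] rot [-0.1  -0.42  0.03]
1.3 t 9.32 now st mm [142.6  -1.9 152.5] F [ 1.3 -6.2  1.5] dp [-1.84  4.33 -0.21] rot [-0.1  -0.42  0.03]
```

Request:
apply_moves(claw=[1,1,1,1,1], dp=[[-0.5,0.8,-0.1],[-0.9,1.6,-0.2],[-1.3,2.4,-0.2],[-1.6,3.2,-0.2],[-1.7,3.7,-0.2]], rot=[[0,0,0],[0,0,0],[0,0,0],[0,0,0],[0,0,0]])

```text
time: 9.73
tcp_pos: [0.4811, 0.4093, 0.1192]
orientation: [[-0.107, 0.025, 0.994], [-0.96, 0.258, -0.11], [-0.259, -0.966, -0.004]]
contact_force: [-0.8, -1.0, 0.1]
opening: -0.0001
```

```bash
python3 -c "
from h import *
plan(.1675,0,.123,15)
for n in('scene','side'):
    im=ctrl.get_image(n)[:,:,::-1];cv2.imwrite('pics/e_%s.png'%n,im)"
```

```text
t 9.73 now st mm [170.4   2.6 119.2] F [-0.8 -1.   0.1] dp [ 0.18 -0.44  0.26] rot [ 0.13 -0.3   0.  ]
```

The force dropped to zero past the dead point, so the lever has snapped over. I'll lift clear and go back for a look.

Request:
apply_moves(claw=[1,1,1,1,1], dp=[[-0.8,-2.9,0],[-1.8,-6.8,0],[-2.8,-10.6,0],[-2.0,-14,0],[1,-16,0]], rot=[[0,0,0],[0,0,0],[0,0,0],[0,0,0],[0,0,0]])

```text
time: 10.25
tcp_pos: [0.4776, 0.362, 0.2784]
orientation: [[-0.101, 0.033, 0.994], [-0.958, 0.265, -0.106], [-0.267, -0.964, 0.005]]
contact_force: [1.0, -0.2, 0.9]
opening: 0.0002
```

Request:
apply_moves(claw=[1,1,1,1,1], dp=[[3.5,-1,0],[7,-2,0],[11,-3,0],[15,-4,0],[17,-4.4,0]], rot=[[0,0,0],[0,0,0],[0,0,0],[0,0,0],[0,0,0]])

```text
time: 10.67
tcp_pos: [0.4569, 0.1777, 0.271]
orientation: [[-0.113, 0.029, 0.993], [-0.959, 0.256, -0.117], [-0.258, -0.966, -0.001]]
contact_force: [0.8, -0.2, -0.2]
opening: 0.0006
```

```bash
python3 -c "
from h import *
p=np.load('p.npy');i=ctrl.camera_info('wrist');im=ctrl.get_image('wrist')[:,:,::-1]
plan(0,0,.23,15)
q=proj('',st2w(p,[[.056,.022,.06],[.056,-.022,.06],[.03,0,.065],[.038,0,.065],[.105+.085*np.sin(1.313),0,.082+.085*np.cos(1.313)]]),i);print(q[:,::-1].round(1))
for t in('dish_center','lever_press','spindle','vial_a'):print(t,[(d['pixel'],d['confidence']) for d in ctrl.find_in('wrist',t)[:1]])
f=lambda x,s:cv2.resize(x,None,fx=s,fy=s,interpolation=cv2.INTER_CUBIC)
c=q[2].round().astype(int);A=im[max(0,c[1]-110):max(0,c[1]-110)+160,max(0,c[0]-80):c[0]+80]
s=ctrl.get_image('side')[210:320,190:300,::-1]
A=f(A,2.5);s=cv2.resize(s,(400,400),interpolation=cv2.INTER_CUBIC);cv2.imwrite('pics/fin.png',np.hstack([cv2.resize(A,(400,400)),s]))"
```

```text
t 10.72 now st mm [-64.9   1.7 270.6] F [-0.7 -3.8 -0.3] dp [-5.24  5.59  0.08] rot [-0.12 -0.85  0.13]
[[120.5 237.9]
 [120.2 271.5]
 [139.5 254.9]
 [133.3 254.9]
 [  1.2 253.5]]
dish_center [([142.8, 251.6], 0.89)]
lever_press [([38.4, 252.9], 0.57)]
spindle [([119.9, 303.0], 0.73)]
vial_a [([124.3, 305.7], 0.96)]
```

View pics/fin.png

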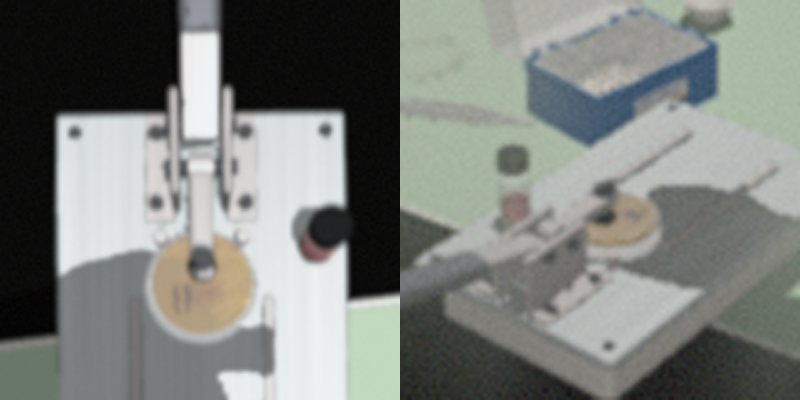

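The lever lies down past the bracket. The pad is on the lid at crop (202,262), the dish is against the pins at (160,238) and (243,238), and the vial is still standing. I'm handing it in.

```bash
python3 -c "
from h import *
s=ctrl.state();print(s['time'],s['contact_force'],np.abs(s['dq']).max());print(ctrl.job_done())"
```

```text
10.9667 [-0.40017051 -0.52929902  0.91246851] 0.5907065540735222
the job is handed in; nothing more can be done
None
```

The dish is home against the pins and the clamp has snapped into lock on it. I handed the job in at about 11 s with the hand well clear.

- **Dish:** I pushed it along the guide with the fingertips until it stopped, at about 11 N. I then re-seated it with the fingers shut, at about 12 N, because it looked about 0.5 mm off to one side.
- **Lever:** I pushed it along its arc against about 7 N. The force fell to zero past the dead point.
- **Last checks:** The final pictures show the lever down, the pad on the lid, the dish at both pins and the vial standing. The wrist force was about zero.
- **Checks that disagreed:**
  - The wrist camera put the dish about 2.5 mm short of home (27.4 mm against 30 mm). The pins read about 1.5 mm off the same way, so I took most of that as measurement bias. The picture cannot show contact with both pins to better than about 1 mm.
  - In the last picture the network reported the spindle at the vial's position. I discarded that and relied on the picture.
  - One reading of 3.8 N just after the hand had stopped was gone at the next check, with nothing in contact.

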